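# Open a stuck jar in the laboratory rack

## Task

The black screw cap of the square white jar in the rack is stuck. Break it loose with a short firm twist anticlockwise (seen from above), spin it off, letting your hand rise with it as the thread raises it, without leaning on the jar or dragging it up out of its well, and set the cap down flat, open side down, well inside the low white tray. Leave everything else as it stands.

Things in the scene. Friction and masses are not known exactly. Their poses are not given: they have to be found in the camera images.
- cap_mid (a point): centre (half-way up, on the axis) of the stuck cap: a round black ribbed screw cap, 56 mm across, 30 mm high, 60 g, level on the jar; z points up out of its closed top. It is gripped from above across its ribbed side, at any yaw. The jar's shoulder begins 4 mm below the cap's lower rim; the small bottles beside it end 12 mm below that rim. It unscrews anticlockwise seen from above
- jar_rim (a point): centre of the jar's mouth, 113 mm above the jar's origin, hidden under the cap. A stuck black sealing collar on the neck holds the cap: the twist meets 0.4 to 0.9 N m, which at the ribs takes a grip of about 45 N (15 N slips round the cap). After 10 to 40 degrees the collar lets go, the torque falls to nearly nothing and the cap turns freely on its thread
- jar: square white jar, 60 x 60 mm, 0.3 to 0.45 kg; origin at the centre of its underside, z up. Loose in a well that keeps it from turning (1 mm play each side); the tight cap's lower rim is 90 mm above this origin. The quick thread raises the cap (15 to 25 mm a turn, not known exactly) and lets go 100 to 140 degrees from the start: feel for it, as a cap lifted too early drags the jar (3 to 5 N)
- rack: white plastic rack screwed to the bench, 94 (its x) x 262 (its y) x 52 mm high, with three square wells 62 mm wide and 44 mm deep in a row along its y, 84 mm apart; origin at the centre of its underside. The jar stands in any one of the three wells, on a floor 8 mm above the bench
- tray: low square white plastic tray fixed on the bench, 170 x 170 mm outside, floor 3 mm thick, rim 12 mm high and 3 mm thick; origin at the centre of its underside
- vial_a: small closed amber bottle, 48 mm across, 78 mm high, standing in one of the other wells (bystander); origin at the centre of its underside
- vial_b: a second such bottle in the remaining well (bystander)
- tube_rack: white test-tube rack with glass tubes, 110 (its x) x 250 mm (its y), 110 mm high over the tubes, at the far side of the work (bystander); origin at the centre of its underside
- mats: three square black rubber mats, 3 mm thick, one lining the floor of each well of the rack; the jar stands on one of them (its weight and any push down on it are borne here); same origin as the rack
Mind the look-alikes: they are no part of the job. Of the things shaped like the part that bears cap_mid, the black one is meant.

How it is judged:
By the outcome, as a careful person would: the job done as asked, in the order asked, and still so for the second after the job is handed in, with the robot touching nothing.
It also fails if it takes over 67 s, if anything falls off the work surface, if the arm or the gripper's body presses on something with over 40 N, if the wrist force passes 120 N, or if a joint passes its speed limit or range.

## Robot

A 6-joint arm with a two-finger parallel gripper is mounted at the origin on the work surface. World frame = base frame: x ahead of the robot, y to its left, z up, the work surface at z = 0. Lengths are in m, angles in degrees, forces in N, time in s.
With the tool pointing down it reaches from about 0.25 to 0.725 m from the base axis. Payload 9.7 kg.
Tool frame: the origin (TCP) lies between the finger pads; the fingertips stand 17 mm ahead of it and the grasp point (between the pads) lies 2 mm behind it; z points along the fingers, y is the direction in which the jaws open and shut (so a half turn about z gives the same grasp; the last joint's range is limited). The gripper opens to 85 mm and grips with 20 to 120 N. Pads are 22 mm wide; open, the fingers measure 114 mm over their backs; the gripper's body (76 mm by 85 mm) begins 54 mm behind the grasp point. The pads swing forward as they close: fully open they stand 13 mm farther back than shut.
Start: joints at [-74.198, 4.979, 10.078, 95.1, 0, 90], TCP at [0.15, -0.529, 0.248] pointing down, gripper open.
Joint ranges: [-179.16, 179.16], [-48.56, 103.87], [-65.8, 70.77], [-126.05, 130.52], [-82.76, 87.17], [-180, 180]. Speed limits (degrees/s): [127.2, 127.2, 147.25, 180, 180, 180].

## Interface

Orientations are given as [roll, pitch, yaw] about the fixed x, y, z axes, in that order (R = Rz(yaw) Ry(pitch) Rx(roll)).
In Python, from workcell import monitor, cams, order gives the robot as it stands. The module is installed in compiled form; this text tells all that it offers.
- The arm moves only by the shell command python3 -m handwheel 'ROWS' [OPENING] [FORCE]. ROWS is JSON, a list of rows, each a list of 6 numbers: the shift along the tool's x, y, z in m, then the turn, a rotation vector about the tool's x, y, z in degrees. In form: [[tx, ty, tz, wx, wy, wz], ...]. A call has exactly 8 rows; each row shifts and turns the commanded pose from where the row before left it, along the tool's axes as they then stand; what a row does not reach is not made up. A row lasts 1/12 s, in which the tool goes at most 41.7 mm and 7.16 degrees, less where a joint would pass 70% of its speed; a pose out of reach is approached as far as the arm can. A call is refused whole if a number of a shift passes 0.0417 or a number of a turn 7.16, either way. A call with a gripper value outside its range is refused whole. OPENING is the opening, from -1 (shut) to 1 (fully open), set as the call begins (- or left out, the last holds). The fingers move at their own pace and stop on an object; FORCE is the grip in N (left out, the last holds). Time passes only in rows, so rows that do not move let the fingers close, or fill a call up. It gives the time, the measured TCP pose, the force and the opening at its end, in the units of the state.
- monitor.get_obs(): the state, without advancing time (a new reading comes with each control period).
- cams.camera(name): name is "side" or "top"; returns a dict with "img" (400x640x3 uint8, red, green, blue), "depth" (400x640 float32, m along the optical axis (not along the pixel's ray), 0 where there is no reading), "fx", "fy", "cx", "cy" (pixels), "distortion" ([k1, k2, p1, p2, k3] as OpenCV has them; the pictures are not rectified), "rvec" (rotation vector, rad) and "tvec" (3), from world to camera coordinates, as OpenCV has them. Camera axes: x right, y down, z forward; pixel columns grow to the right and rows downward; lengths in m; the calibration is good to about 2 mm. A picture is of the moment at which its call begins.
- order.job_done(): hands the job in, once; it reports no verdict.
The state is a dict: "time": time; "q": joint angles; "qd": joint speeds; "joint_efforts": joint torques, N m; "ee_pos": TCP position; "tcp_rot": TCP orientation; "wrist_force": force on the tool from outside, world axes, zero at the start; "torque": the same for the moment, N m; "opening": finger opening in m.
Only numpy, scipy, OpenCV 4.12 (cv2) and the standard library are available. Lean on these libraries where they do the work, as an engineer would, in place of code of your own. Each camera call takes 0.05 s, during which the arm holds its last target. There are 200 camera calls.

## Working session

There is one attempt and no reset: what is moved stays moved. The work goes in short steps, Python scripts to look and compute and a shell command to move; the robot and the scene stay as the last step left them, time stands still between calls to the robot, and variables do not carry over. Pictures are saved under pics/ and viewed, about 8 in all and at most 12, crops included, and the job is handed in when it is done.

```bash
mkdir -p pics; cat > h.py <<'E'
import numpy as np,cv2
from workcell import monitor,cams,order
def snap(n,f):
    c=cams.camera(n); cv2.imwrite('pics/'+f+'.png',c['img'][:,:,::-1]); np.savez('pics/'+f+'.npz',**c); return c
def ld(f): return dict(np.load('pics/'+f+'.npz'))
def K(c): return np.array([[c['fx'],0,c['cx']],[0,c['fy'],c['cy']],[0,0,1]],float)
def ray(c,u,v):
    p=cv2.undistortPoints(np.array([[[u,v]]],float),K(c),np.array(c['distortion'],float))[0,0]
    R=cv2.Rodrigues(np.array(c['rvec'],float))[0]; t=np.array(c['tvec'],float).ravel()
    return -R.T@t, R.T@np.array([p[0],p[1],1.])
def atz(c,u,v,z):
    o,d=ray(c,u,v); return o+d*(z-o[2])/d[2]
def dep(c,u,v):
    o,d=ray(c,u,v); w=c['depth'][v-1:v+2,u-1:u+2]; return o+d*np.median(w[w>0]) if (w>0).any() else None
def st():
    s=monitor.get_obs()
    for k in ('time','q','ee_pos','tcp_rot','wrist_force','torque','opening'): print(k,np.round(s[k],4))
E
python3 - <<'E'
from h import *
st(); a=snap('top','t0'); b=snap('side','s0')
for c in(a,b): print(ray(c,320,200))
E
```

```text
time 0.0
q [-74.1982   5.0108  10.0361  95.0989   0.      90.0001]
ee_pos [ 0.1497 -0.529   0.2476]
tcp_rot [-179.9264   -0.       15.8016]
wrist_force [ 0.4452 -0.1636 -0.3863]
torque [ 0.0141 -0.0486 -0.0055]
opening 0.0855
(array([ 0.47983546, -0.03249353,  1.29421631]), array([ 0.09700755, -0.00984937, -0.99523494]))
(array([0.27663685, 0.4853784 , 0.66332299]), array([ 0.39037631, -0.64833262, -0.65384936]))
```

View pics/t0.png

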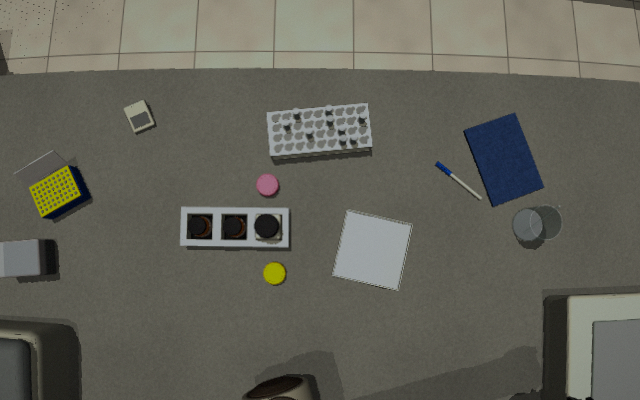

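View pics/s0.png

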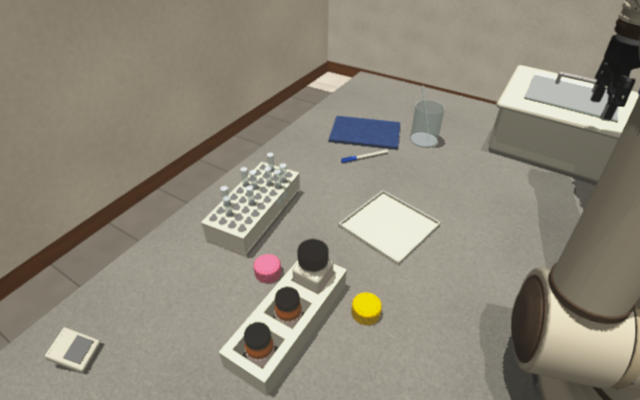

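The top view shows the rack spanning columns 181–289, with the jar and its black cap in the right well at (267,226). The tray is centred near (373,250), the tube rack is at (320,130), and the pink and yellow look-alike caps lie at (267,185) and (274,273). Next I'll measure the positions.

```bash
python3 - <<'E'
from h import *
a=ld('t0');b=ld('s0')
print('captop depth',dep(a,267,226),dep(a,264,224), 'side',dep(b,313,247))
# dark+high blob in top via depth
H,W=a['depth'].shape
uv=np.stack(np.meshgrid(np.arange(W),np.arange(H)),-1).reshape(-1,1,2).astype(float)
for n,c in(('t',a),('s',b)):
    p=cv2.undistortPoints(uv,K(c),c['distortion'].astype(float))[:,0]
    R=cv2.Rodrigues(c['rvec'])[0];d=c['depth'].reshape(-1,1)
    P=(np.c_[p,np.ones(len(p))]*d-c['tvec'].ravel())@R
    g=c['img'].reshape(-1,3).max(1)
    m=(d[:,0]>0)&(g<80)&(P[:,2]>.118)&(P[:,2]<.145)&(np.hypot(P[:,0]-.51,P[:,1]-.1)<.12)
    Q=P[m]; print(n,m.sum(),np.median(Q,0).round(4)); 
    if len(Q): print(cv2.minEnclosingCircle(Q[:,:2].astype(np.float32)), Q.min(0).round(4),Q.max(0).round(4))
T=[atz(a,u,v,.012)[:2] for u,v in((347,211),(412,223),(398,290),(333,276))]
print('tray',np.round(T,3),np.mean(T,0))
T=np.array([atz(a,u,v,.052)[:2] for u,v in((181,208),(289,208),(289,248),(181,247))])
print('rack',T.round(3),T.mean(0),dep(a,185,212))
print('cap by pixel z=.13',atz(a,267,226,.131), 'tuberack',[atz(a,u,v,.11)[:2].round(3) for u,v in((272,152),(371,148))])
E
```

```text
captop depth [0.53370085 0.07475702 0.12749288] [0.53806332 0.08145773 0.12895817] side [0.53827374 0.0736602  0.13071896]
t 429 [0.534  0.0771 0.1278]
((0.535298228263855, 0.07745112478733063), 0.026986083015799522) [0.509  0.0521 0.1183] [0.5613 0.1024 0.1345]
s 613 [0.5338 0.0824 0.1292]
((0.5366865992546082, 0.07808113843202591), 0.027224525809288025) [0.5101 0.0514 0.118 ] [0.5618 0.1044 0.1327]
tray [[ 0.578 -0.112]
 [ 0.549 -0.275]
 [ 0.384 -0.239]
 [ 0.417 -0.079]] [ 0.48208305 -0.17628075]
rack [[0.578 0.292]
 [0.581 0.03 ]
 [0.485 0.028]
 [0.484 0.289]] [0.53214575 0.15977591] [0.56880713 0.28190885 0.05164903]
cap by pixel z=.13 [0.53353894 0.07443463 0.131     ] tuberack [array([0.706, 0.068]), array([ 0.718, -0.162])]
```

```bash
python3 - <<'E'
from h import *
a=ld('t0');b=ld('s0')
cv2.imwrite('pics/c0.png',np.hstack([cv2.resize(a['img'][195:260,230:300,::-1],(400,372),interpolation=cv2.INTER_CUBIC),cv2.resize(b['img'][225:299,275:355,::-1],(400,372),interpolation=cv2.INTER_CUBIC)]))
E
```

```text
(no output)
```

View pics/c0.png

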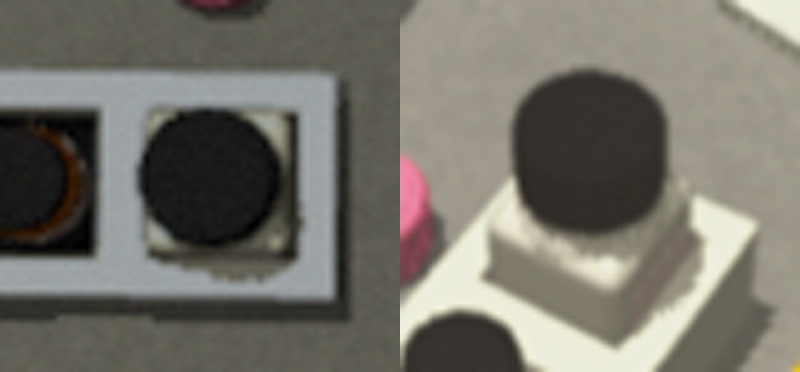

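The rack's end well and the cap measurement agree: the cap axis is near (0.534, 0.0765) and its top is at z≈0.130. The jaws should lie along world x (yaw about 98), which leaves about 260° of wrist travel. Moving above it now.

```bash
python3 -m handwheel '[[0.030,-0.0265,0,0,0,-7],[0.0327,-0.0227,0,0,0,-7],[0.0352,-0.0186,0,0,0,-7],[0.0372,-0.0141,0,0,0,-7],[0.0387,-0.0095,0,0,0,-7],[0.0395,-0.0047,0,0,0,-7],[0.0398,0,0,0,0,-7],[0.0395,0.005,0,0,0,-7]]' 1 45
```

```text
time: 0.77
ee_pos: [0.321, -0.2584, 0.2482]
tcp_rot: [180.0, 0.0, 72.1]
wrist_force: [0.8, -0.9, 0.3]
opening: 0.0852
```

```bash
python3 -m handwheel '[[0.0384,0.010,0,0,0,-6.5],[0.037,0.0143,0,0,0,-6.5],[0.0352,0.0184,0,0,0,-6.5],[0.0329,0.0223,0,0,0,-6.5],[0.030,0.0258,0,0,0,0],[0.030,0.0258,0,0,0,0],[0.030,0.0258,0,0,0,0],[0.030,0.0258,0,0,0,0]]'; python3 -c "
from h import *
st()"
```

```text
time: 1.43
ee_pos: [0.4932, 0.0082, 0.2481]
tcp_rot: [-180.0, 0.0, 97.8]
wrist_force: [0.5, -1.0, -0.4]
opening: 0.0856
time 1.4333
q [ 9.59100e-01 -2.78390e+00  2.16820e+00  9.49646e+01 -4.50000e-03
  8.31367e+01]
ee_pos [0.4932 0.0082 0.2481]
tcp_rot [-1.79987e+02  3.00000e-03  9.78224e+01]
wrist_force [ 0.4582 -0.9597 -0.3531]
torque [-0.043  -0.0123  0.0032]
opening 0.0856
```

```bash
python3 -m handwheel '[[0.0206,0.0166,0,0,0,0],[0.0206,0.0166,0,0,0,0],[0.0206,0.0166,0,0,0,0],[0,0,0.02,0,0,0],[0,0,0.02,0,0,0],[0,0,0.02,0,0,0],[0,0,0,0,0,0],[0,0,0,0,0,0]]'; python3 - <<'E'
from h import *
st();a=snap('top','t1');b=snap('side','s1');st()
cv2.imwrite('pics/c1.png',np.hstack([cv2.resize(a['img'][175:275,220:320,::-1],(400,400),interpolation=cv2.INTER_CUBIC),cv2.resize(b['img'][175:300,250:375,::-1],(400,400),interpolation=cv2.INTER_CUBIC)]))
E
```

```text
time: 2.1
ee_pos: [0.5329, 0.0741, 0.1876]
tcp_rot: [-179.9, 0.0, 97.8]
wrist_force: [0.7, -1.2, -0.3]
opening: 0.0852
time 2.1
q [ 7.91220e+00  2.64320e+00  8.91100e-01  8.83834e+01 -2.20000e-03
  9.01080e+01]
ee_pos [0.5329 0.0741 0.1876]
tcp_rot [-1.798645e+02  2.500000e-03  9.780410e+01]
wrist_force [ 0.6751 -1.2454 -0.3179]
torque [-0.0569  0.0215  0.0155]
opening 0.0852
time 2.2
q [7.89970e+00 2.57990e+00 1.04750e+00 8.83971e+01 7.00000e-04 9.01090e+01]
ee_pos [0.5339 0.0741 0.1896]
tcp_rot [ 1.799296e+02 -8.000000e-04  9.779060e+01]
wrist_force [0.6482 0.3176 0.0968]
torque [ 0.0205  0.0186 -0.0749]
opening 0.0859
```

View pics/c1.png

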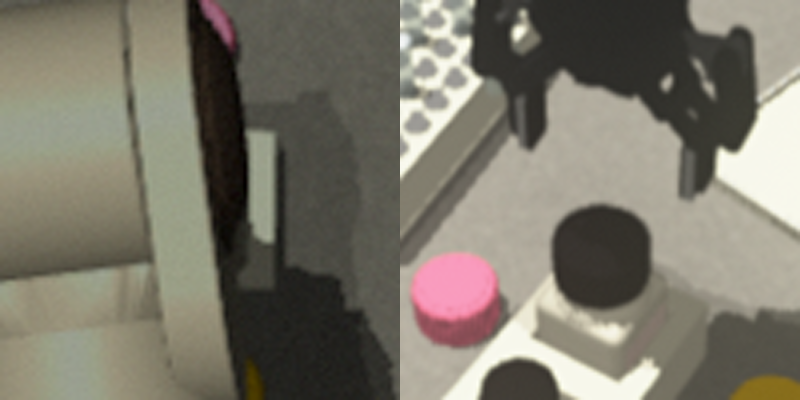

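The side crop shows both fingertips straddling the cap, at about (290,217) and (341,235) in full-frame pixels. I'll check their position by depth.

```bash
python3 - <<'E'
from h import *
b=ld('s1')
for u,v in((290,216),(291,219),(290,221),(341,232),(341,234),(342,236),(313,247)): print(u,v,dep(b,u,v))
R=b['rvec'];t=b['tvec']
for p in [(.5335,.0745,.1885),(.535,.0765,.130),(.5335-.043,.0745-.006,.1885-.005),(.5335+.043,.0745+.006,.1885-.005)]: print(cv2.projectPoints(np.array([p]),R,t,K(b),b['distortion'])[0].ravel())
E
```

```text
290 216 [0.57417712 0.08880398 0.20093654]
291 219 [0.57409985 0.08656569 0.1921991 ]
290 221 [0.57556021 0.08777891 0.18773011]
341 232 [0.48296227 0.0760301  0.20044813]
341 234 [0.48282779 0.0758759  0.19577542]
342 236 [0.48211031 0.07324406 0.18919813]
313 247 [0.53869829 0.07299212 0.12985471]
[314.97132975 225.16167589]
[313.7093194  248.99662486]
[338.82402392 234.72416822]
[292.04784803 220.09053628]
```

```bash
python3 -m handwheel '[[0.0023,0.001,0.012,0,0,0],[0,0,0.015,0,0,0],[0,0,0.015,0,0,0],[0,0,0.015,0,0,0],[0,0,0.01,0,0,0],[0,0,0.006,0,0,0],[0,0,0,0,0,0],[0,0,0,0,0,0]]'; python3 - <<'E'
from h import *
b=snap('side','s2');st()
cv2.imwrite('pics/c2.png',cv2.resize(b['img'][175:300,250:375,::-1],(500,500),interpolation=cv2.INTER_CUBIC))
E
```

```text
time: 2.87
ee_pos: [0.5344, 0.0766, 0.1157]
tcp_rot: [180.0, -0.0, 97.8]
wrist_force: [-0.1, 0.6, 0.4]
opening: 0.0855
time 2.9167
q [ 8.15420e+00  3.01910e+00 -6.60110e+00  8.03192e+01  8.00000e-04
  9.03556e+01]
ee_pos [0.5346 0.0766 0.1161]
tcp_rot [ 1.799394e+02 -1.200000e-03  9.779860e+01]
wrist_force [-0.7278  0.4746  0.5829]
torque [-0.0097  0.0111  0.015 ]
opening 0.0854
```

View pics/c2.png

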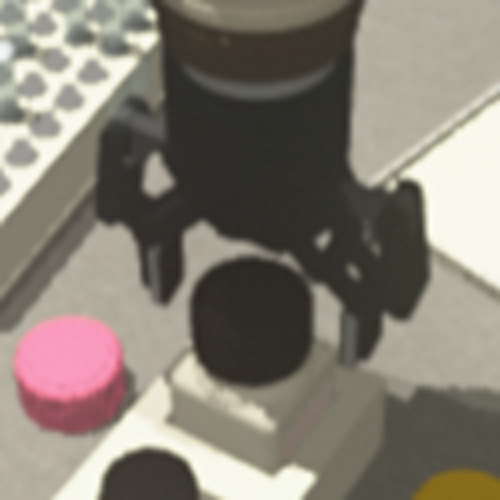

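The cap sits centred between the fingers, in view below the palm. Closing.

```bash
python3 -m handwheel '[[0,0,0,0,0,0],[0,0,0,0,0,0],[0,0,0,0,0,0],[0,0,0,0,0,0],[0,0,0,0,0,0],[0,0,0,0,0,0],[0,0,0,0,0,0],[0,0,0,0,0,0]]' -1 55; python3 -c "
from h import *
st()"
```

```text
time: 3.58
ee_pos: [0.5352, 0.0767, 0.1164]
tcp_rot: [179.8, 0.0, 97.8]
wrist_force: [2.5, 0.9, 5.8]
opening: 0.0546
time 3.5833
q [ 8.15440e+00  2.99860e+00 -6.59000e+00  8.02572e+01 -2.40000e-03
  9.03523e+01]
ee_pos [0.5352 0.0767 0.1164]
tcp_rot [1.798458e+02 1.500000e-03 9.780210e+01]
wrist_force [2.5254 0.8963 5.7862]
torque [ 0.0796 -0.6044 -0.006 ]
opening 0.0546
```

```bash
python3 -m handwheel '[[0,0,-0.0005,0,0,0],[0,0,0,0,0,0],[0,0,0,0,0,0],[0,0,0,0,0,-3],[0,0,0,0,0,-3],[0,0,0,0,0,-2],[0,0,0,0,0,0],[0,0,0,0,0,0]]'; python3 -c "
from h import *
st()"
```

```text
time: 4.25
ee_pos: [0.5354, 0.0765, 0.1166]
tcp_rot: [179.8, 0.0, 105.8]
wrist_force: [4.8, -0.7, 4.6]
opening: 0.0547
time 4.25
q [ 8.14130e+00  3.01330e+00 -6.55230e+00  8.02654e+01 -2.19000e-02
  8.23578e+01]
ee_pos [0.5354 0.0765 0.1166]
tcp_rot [1.798354e+02 4.410000e-02 1.057834e+02]
wrist_force [ 4.8155 -0.6956  4.6119]
torque [-0.0563 -1.2439 -0.2084]
opening 0.0547
```

```bash
python3 -m handwheel '[[0,0.0005,-0.0003,0,0,0],[0,0,0,0,0,-3],[0,0,0,0,0,-3],[0,0,0,0,0,-3],[0,0,0,0,0,-3],[0,0,0,0,0,0],[0,0,0,0,0,0],[0,0,0,0,0,0]]'; python3 -c "
from h import *
st();b=snap('side','s3');cv2.imwrite('pics/c3.png',cv2.resize(b['img'][200:300,260:360,::-1],(600,600),interpolation=cv2.INTER_CUBIC))"
```

```text
time: 4.92
ee_pos: [0.5356, 0.0767, 0.117]
tcp_rot: [179.9, 0.1, 117.8]
wrist_force: [4.1, 0.5, 7.2]
opening: 0.0549
time 4.9167
q [ 8.15510e+00  3.06580e+00 -6.45330e+00  8.03456e+01 -6.20000e-03
  7.03541e+01]
ee_pos [0.5356 0.0767 0.117 ]
tcp_rot [1.798746e+02 5.130000e-02 1.178010e+02]
wrist_force [4.1457 0.5238 7.2219]
torque [ 0.033  -0.8784  0.0989]
opening 0.0549
```

```bash
python3 -m handwheel '[[0,0.0004,-0.0005,0,0,0],[0,0,-0.0004,0,0,-4],[0,0,-0.0003,0,0,-4],[0,0,-0.0002,0,0,-4],[0,0,-0.0002,0,0,-4],[0,0,0,0,0,0],[0,0,0,0,0,0],[0,0,0,0,0,0]]'; python3 -c "
from h import *
st()"
```

```text
time: 5.63
ee_pos: [0.5354, 0.0769, 0.118]
tcp_rot: [180.0, 0.0, 133.6]
wrist_force: [4.8, 0.0, 5.1]
opening: 0.0547
time 5.6333
q [ 8.17600e+00  3.11420e+00 -6.28740e+00  8.05435e+01 -1.40000e-03
  5.45314e+01]
ee_pos [0.5354 0.0769 0.118 ]
tcp_rot [1.799561e+02 3.300000e-02 1.336445e+02]
wrist_force [4.804 0.01  5.071]
torque [-0.0405 -0.8527  0.0583]
opening 0.0547
```

View pics/c3.png

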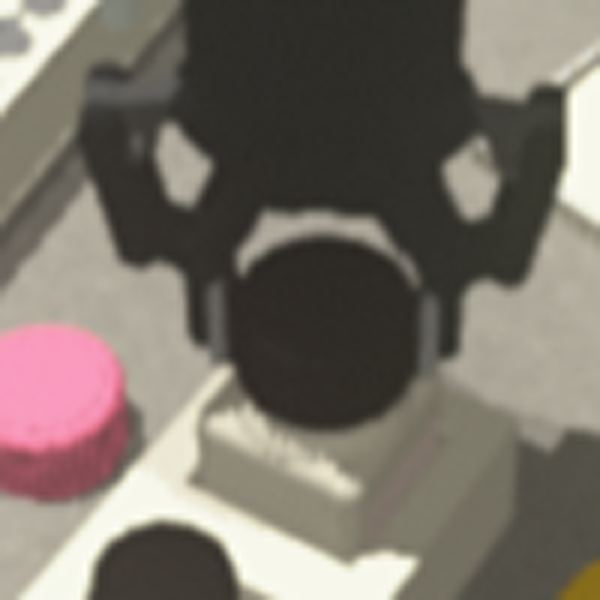

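```bash
python3 -m handwheel '[[-0.0004,0.0004,-0.0004,0,0,-4],[0,0,-0.0003,0,0,-4],[0,0,-0.0003,0,0,-4],[0,0,-0.0003,0,0,-4],[0,0,-0.0002,0,0,-4],[0,0,0,0,0,0],[0,0,0,0,0,0],[0,0,0,0,0,0]]'; python3 -c "
from h import *
st()"
```

```text
time: 6.3
ee_pos: [0.5357, 0.0769, 0.1192]
tcp_rot: [180.0, -0.0, 153.6]
wrist_force: [3.3, 0.7, 3.7]
opening: 0.0542
time 6.3
q [ 8.16910e+00  3.18290e+00 -6.08800e+00  8.07283e+01  1.40000e-03
  3.45527e+01]
ee_pos [0.5357 0.0769 0.1192]
tcp_rot [ 1.799984e+02 -2.000000e-04  1.536164e+02]
wrist_force [3.2942 0.6643 3.7072]
torque [-0.1574 -0.6865 -0.0277]
opening 0.0542
```

```bash
python3 -m handwheel '[[-0.0004,0.0001,-0.0003,0,0,-4],[0,0,-0.0003,0,0,-4],[0,0,-0.0002,0,0,-4],[0,0,-0.0002,0,0,-4],[0,0,-0.0002,0,0,-4],[0,0,0,0,0,0],[0,0,0,0,0,0],[0,0,0,0,0,0]]'; python3 -c "
from h import *
st()"
```

```text
time: 6.97
ee_pos: [0.536, 0.0769, 0.1203]
tcp_rot: [180.0, -0.0, 173.6]
wrist_force: [2.2, -1.1, 3.1]
opening: 0.0547
time 6.9667
q [ 8.15620e+00  3.22330e+00 -5.92820e+00  8.08634e+01  1.06000e-02
  1.45318e+01]
ee_pos [0.536  0.0769 0.1203]
tcp_rot [ 1.799935e+02 -1.710000e-02  1.736244e+02]
wrist_force [ 2.2285 -1.079   3.0695]
torque [-0.0523 -0.5767  0.0331]
opening 0.0547
```

```bash
python3 -m handwheel '[[0,0,-0.0003,0,0,-4],[0,0,-0.0003,0,0,-4],[0,0,-0.0002,0,0,-4],[0,0,-0.0002,0,0,-4],[0,0,-0.0002,0,0,-4],[0,0,0,0,0,0],[0,0,0,0,0,0],[0,0,0,0,0,0]]'; python3 -c "
from h import *
st()"
```

```text
time: 7.63
ee_pos: [0.536, 0.0769, 0.1215]
tcp_rot: [180.0, -0.0, -166.4]
wrist_force: [2.1, 0.1, 1.4]
opening: 0.0546
time 7.6333
q [ 8.1568e+00  3.2088e+00 -5.8044e+00  8.0992e+01  1.1000e-02 -5.4686e+00]
ee_pos [0.536  0.0769 0.1215]
tcp_rot [ 1.799886e+02 -4.100000e-03 -1.663746e+02]
wrist_force [2.0992 0.1202 1.354 ]
torque [ 0.0191 -0.6588  0.0207]
opening 0.0546
```

```bash
python3 -m handwheel '[[0,0,-0.0002,0,0,-4],[0,0,-0.0002,0,0,-4],[0,0,-0.0002,0,0,-4],[0,0,-0.0002,0,0,-4],[0,0,-0.0002,0,0,-4],[0,0,0,0,0,0],[0,0,0,0,0,0],[0,0,0,0,0,0]]'; python3 -c "
from h import *
st()"
```

```text
time: 8.3
ee_pos: [0.5361, 0.0769, 0.1227]
tcp_rot: [180.0, 0.0, -146.4]
wrist_force: [2.5, 0.4, 3.4]
opening: 0.0547
time 8.3
q [ 8.15830e+00  3.19100e+00 -5.69760e+00  8.11036e+01  1.36000e-02
 -2.54710e+01]
ee_pos [0.5361 0.0769 0.1227]
tcp_rot [ 1.799910e+02  1.290000e-02 -1.463706e+02]
wrist_force [2.5333 0.3562 3.3874]
torque [ 0.0467 -0.7142  0.0278]
opening 0.0547
```

```bash
python3 -m handwheel '[[0,0,-0.0004,0,0,-4],[0,0,-0.0003,0,0,-4],[0,0,-0.0002,0,0,-4],[0,0,-0.0002,0,0,-4],[0,0,-0.0002,0,0,-4],[0,0,0,0,0,0],[0,0,0,0,0,0],[0,0,0,0,0,0]]'; python3 -c "
from h import *
st()"
```

```text
time: 8.97
ee_pos: [0.536, 0.0769, 0.1239]
tcp_rot: [180.0, 0.0, -126.4]
wrist_force: [2.7, 0.6, 2.6]
opening: 0.0544
time 8.9667
q [ 8.15880e+00  3.18180e+00 -5.57390e+00  8.12489e+01  1.09000e-02
 -4.54699e+01]
ee_pos [0.536  0.0769 0.1239]
tcp_rot [ 1.799891e+02  4.600000e-03 -1.263713e+02]
wrist_force [2.6716 0.6366 2.5601]
torque [ 0.1343 -0.6131  0.0395]
opening 0.0544
```

```bash
python3 -m handwheel '[[0,0,-0.0004,0,0,-4],[0,0,-0.0003,0,0,-4],[0,0,-0.0002,0,0,-4],[0,0,-0.0002,0,0,-4],[0,0,-0.0002,0,0,-4],[0,0,0,0,0,0],[0,0,0,0,0,0],[0,0,0,0,0,0]]'; python3 -c "
from h import *
st();b=snap('side','s4');cv2.imwrite('pics/c4.png',cv2.resize(b['img'][200:300,260:360,::-1],(600,600),interpolation=cv2.INTER_CUBIC))"
```

```text
time: 9.63
ee_pos: [0.536, 0.0769, 0.1251]
tcp_rot: [180.0, 0.0, -106.4]
wrist_force: [2.5, 0.5, 1.6]
opening: 0.055
time 9.6333
q [ 8.15940e+00  3.16610e+00 -5.45300e+00  8.13966e+01  1.34000e-02
 -6.54707e+01]
ee_pos [0.536  0.0769 0.1251]
tcp_rot [ 1.799801e+02  5.600000e-03 -1.063699e+02]
wrist_force [2.5215 0.5478 1.5967]
torque [ 0.1382 -0.6141  0.0222]
opening 0.055
```

View pics/c4.png

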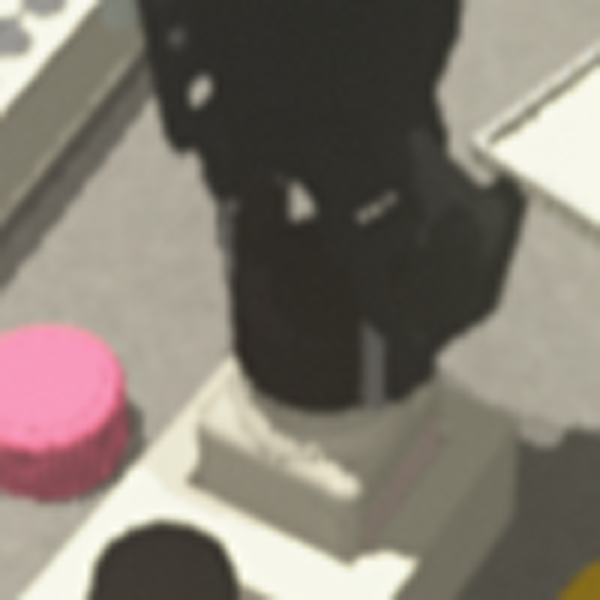

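The cap has risen and the neck shows between cap and shoulder; the jar still sits where it was. I'll turn a little more, then feel with a small lift.

```bash
python3 -m handwheel '[[0,0,-0.0004,0,0,-5],[0,0,-0.0003,0,0,-5],[0,0,-0.0003,0,0,-5],[0,0,-0.0003,0,0,-5],[0,0,-0.0006,0,0,0],[0,0,-0.0005,0,0,0],[0,0,0,0,0,0],[0,0,0,0,0,0]]'; python3 -c "
from h import *
st()"
```

```text
time: 10.35
ee_pos: [0.5356, 0.0768, 0.1271]
tcp_rot: [179.9, 0.0, -86.3]
wrist_force: [0.8, 1.1, -2.4]
opening: 0.0547
time 10.35
q [ 8.15610e+00  3.15650e+00 -5.24050e+00  8.16756e+01  6.30000e-03
 -8.55116e+01]
ee_pos [0.5356 0.0768 0.1271]
tcp_rot [ 1.799271e+02  6.000000e-04 -8.633230e+01]
wrist_force [ 0.793   1.1253 -2.4212]
torque [ 0.0907 -0.2137 -0.0268]
opening 0.0547
```

```bash
python3 -m handwheel '[[0,0,0,0,0,-5],[0,0,0,0,0,-5],[0,0,0,0,0,-5],[0,0,0,0,0,-5],[0,0,0,0,0,-5],[0,0,0,0,0,0],[0,0,0,0,0,0],[0,0,0,0,0,0]]'; python3 -c "
from h import *
st()
for i in range(4): cams.camera('side'); print(monitor.get_obs()['wrist_force'])"
```

```text
time: 11.02
ee_pos: [0.5361, 0.0769, 0.1277]
tcp_rot: [-180.0, 0.0, -61.4]
wrist_force: [1.9, 0.5, -0.3]
opening: 0.0546
time 11.0167
q [ 8.156400e+00  3.132100e+00 -5.200500e+00  8.165430e+01  8.600000e-03
 -1.104547e+02]
ee_pos [0.5361 0.0769 0.1277]
tcp_rot [-1.799847e+02  3.500000e-03 -6.138900e+01]
wrist_force [ 1.8616  0.5485 -0.3138]
torque [ 0.1683 -0.3459 -0.038 ]
opening 0.0546
[1.87964924 0.61507435 0.33964618]
[1.69833833 0.14344529 1.57567841]
[2.16466457 0.61023949 0.09897045]
[2.37229556 1.35820641 1.00796537]
```

```bash
python3 -m handwheel '[[0,0,-0.0004,0,0,-4],[0,0,-0.0004,0,0,-4],[0,0,-0.0004,0,0,-4],[0,0,-0.0004,0,0,0],[0,0,-0.0004,0,0,0],[0,0,0,0,0,0],[0,0,0,0,0,0],[0,0,0,0,0,0]]'; python3 -c "
from h import *
st()
for i in range(3): cams.camera('side'); print(monitor.get_obs()['wrist_force'])
b=snap('side','s5');cv2.imwrite('pics/c5.png',cv2.resize(b['img'][200:300,260:360,::-1],(600,600),interpolation=cv2.INTER_CUBIC))"
```

```text
time: 11.88
ee_pos: [0.536, 0.0767, 0.1294]
tcp_rot: [180.0, 0.0, -49.3]
wrist_force: [1.5, 0.5, -1.7]
opening: 0.0546
time 11.8833
q [ 8.149400e+00  3.125300e+00 -5.015500e+00  8.187950e+01 -5.200000e-03
 -1.225834e+02]
ee_pos [0.536  0.0767 0.1294]
tcp_rot [ 1.799801e+02  6.500000e-03 -4.926720e+01]
wrist_force [ 1.5355  0.5317 -1.7434]
torque [ 0.0595 -0.1715  0.0208]
opening 0.0546
[ 0.94433997  0.37259357 -2.42172957]
[ 0.24964018 -0.44086394 -1.29043649]
[ 0.18392279  0.32436442 -1.08640257]
```

View pics/c5.png

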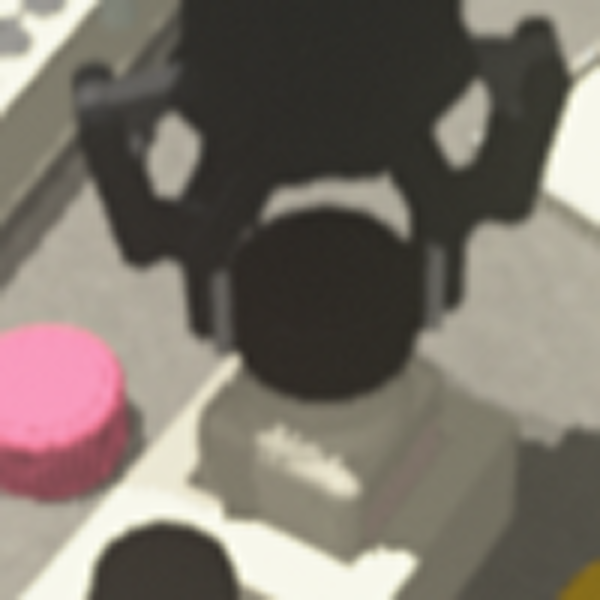

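The jar hasn't moved (its lower front corner is still at crop (355,555)) and the cap is clearly higher. Fz is about the weight of the cap. Another slow lift should confirm it is free.

```bash
python3 -m handwheel '[[0,0,-0.0005,0,0,-4],[0,0,-0.0005,0,0,-4],[0,0,-0.0005,0,0,-4],[0,0,-0.0005,0,0,0],[0,0,-0.0005,0,0,0],[0,0,-0.0005,0,0,0],[0,0,0,0,0,0],[0,0,0,0,0,0]]'; python3 -c "
from h import *
st()
for i in range(3): cams.camera('side'); print(monitor.get_obs()['wrist_force'])"
```

```text
time: 12.75
ee_pos: [0.5361, 0.0768, 0.1326]
tcp_rot: [-180.0, -0.0, -37.3]
wrist_force: [0.7, -0.4, -0.1]
opening: 0.0547
time 12.75
q [ 8.152000e+00  3.089500e+00 -4.700500e+00  8.220300e+01  4.800000e-03
 -1.345872e+02]
ee_pos [0.5361 0.0768 0.1326]
tcp_rot [-1.799916e+02 -1.500000e-03 -3.726080e+01]
wrist_force [ 0.655  -0.4278 -0.1242]
torque [ 0.1353 -0.1632  0.0083]
opening 0.0547
[ 0.30319771  0.69622109 -0.33485536]
[ 0.14281867  0.35598599 -0.81559957]
[0.1167451  0.85339827 0.42482235]
```

The cap is free: Fz is about -0.3 N and the side load is gone. Lifting clear.

```bash
python3 -m handwheel '[[0,0,-0.005,0,0,0],[0,0,-0.008,0,0,0],[0,0,-0.012,0,0,0],[0,0,-0.015,0,0,0],[0,0,-0.015,0,0,0],[0,0,-0.012,0,0,0],[0,0,0,0,0,5],[0,0,0,0,0,5]]'; python3 -c "
from h import *
st();b=snap('side','s6');cv2.imwrite('pics/c6.png',cv2.resize(b['img'][175:325,235:385,::-1],(600,600),interpolation=cv2.INTER_CUBIC))"
```

```text
time: 13.57
ee_pos: [0.5366, 0.0768, 0.2017]
tcp_rot: [-179.9, -0.1, -47.4]
wrist_force: [-0.3, 0.8, -0.6]
opening: 0.0545
time 13.5667
q [ 8.149900e+00  3.024300e+00  2.844900e+00  8.967820e+01 -3.500000e-03
 -1.244338e+02]
ee_pos [0.5366 0.0768 0.2017]
tcp_rot [-1.798846e+02 -8.340000e-02 -4.741640e+01]
wrist_force [-0.2549  0.7595 -0.5985]
torque [-0.0641 -0.0468 -0.0455]
opening 0.0545
```

View pics/c6.png

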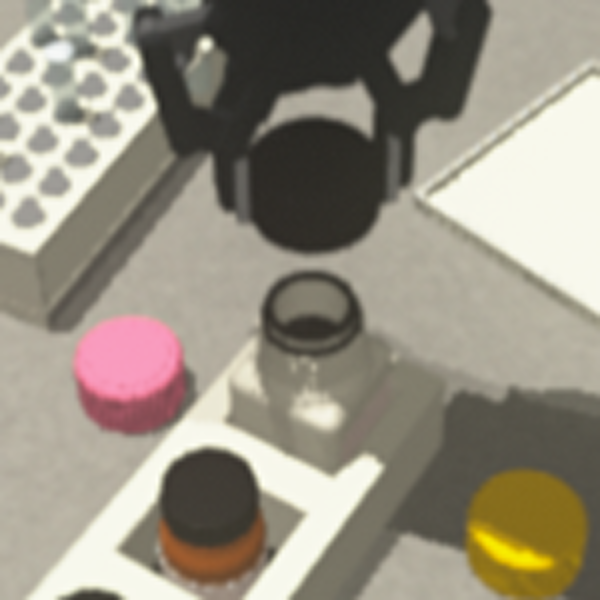

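The jar stands open and seated, and the cap is in the gripper. Carrying it to the tray.

```bash
python3 -m handwheel '[[0.0143,0.0203,0,0,0,0],[0.0213,0.0302,0,0,0,0],[0.0213,0.0302,0,0,0,0],[0.0213,0.0302,0,0,0,0],[0.0213,0.0302,0,0,0,0],[0.0213,0.0302,0,0,0,0],[0.0183,0.026,0,0,0,0],[0.010,0.0142,0,0,0,0]]'
python3 -m handwheel '[[0,0,0.02,0,0,0],[0,0,0.02,0,0,0],[0,0,0.02,0,0,0],[0,0,0.02,0,0,0],[0,0,0.02,0,0,0],[0,0,0.01,0,0,0],[0,0,0,0,0,0],[0,0,0,0,0,0]]'; python3 -c "
from h import *
st();b=snap('side','s7');cv2.imwrite('pics/c7.png',cv2.resize(b['img'][140:290,310:460,::-1],(600,600),interpolation=cv2.INTER_CUBIC))"
```

```text
time: 14.28
ee_pos: [0.4813, -0.1792, 0.2003]
tcp_rot: [180.0, -0.0, -47.2]
wrist_force: [0.3, 0.3, -0.2]
opening: 0.0543
time: 14.95
ee_pos: [0.4822, -0.1763, 0.0902]
tcp_rot: [180.0, 0.0, -47.1]
wrist_force: [1.0, -0.1, 0.1]
opening: 0.0549
time 14.95
q [-2.008280e+01 -9.520000e-02 -1.266070e+01  7.744690e+01 -6.000000e-04
 -1.529341e+02]
ee_pos [ 0.4822 -0.1763  0.0902]
tcp_rot [ 1.799938e+02  1.080000e-02 -4.714870e+01]
wrist_force [ 0.9663 -0.139   0.126 ]
torque [ 0.0136  0.0561 -0.0226]
opening 0.0549
```

View pics/c7.png

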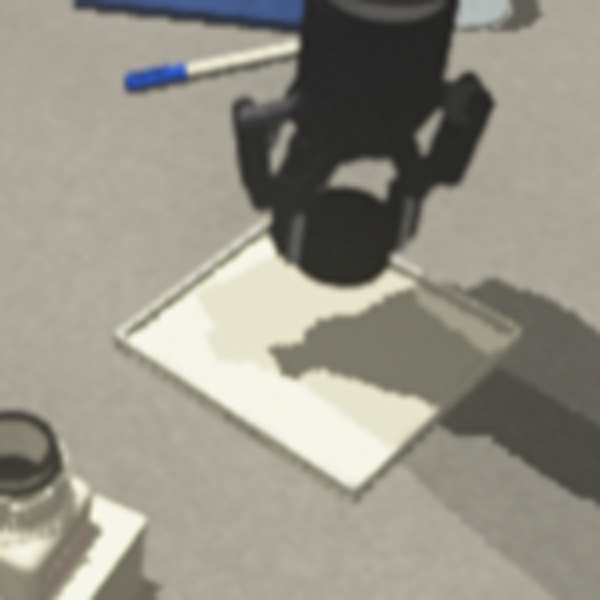

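```bash
python3 -m handwheel '[[0,0,0.01,0,0,0],[0,0,0.014,0,0,0],[0,0,0.014,0,0,0],[0,0,0.012,0,0,0],[0,0,0.008,0,0,0],[0,0,0.004,0,0,0],[0,0,0.001,0,0,0],[0,0,0,0,0,0]]'
python3 -m handwheel '[[0,0,0.001,0,0,0],[0,0,0.001,0,0,0],[0,0,0.001,0,0,0],[0,0,0.001,0,0,0],[0,0,0,0,0,0],[0,0,0,0,0,0],[0,0,0,0,0,0],[0,0,0,0,0,0]]'
```

```text
time: 15.67
ee_pos: [0.4824, -0.1764, 0.0268]
tcp_rot: [-180.0, -0.0, -47.2]
wrist_force: [0.1, 0.3, -0.6]
opening: 0.0547
time: 16.33
ee_pos: [0.4822, -0.1763, 0.0226]
tcp_rot: [180.0, 0.0, -47.2]
wrist_force: [0.3, -0.3, -0.9]
opening: 0.055
```

```bash
python3 -m handwheel '[[0,0,0.0005,0,0,0],[0,0,0.0005,0,0,0],[0,0,0.0005,0,0,0],[0,0,0.0005,0,0,0],[0,0,0,0,0,0],[0,0,0,0,0,0],[0,0,0,0,0,0],[0,0,0,0,0,0]]'
```

```text
time: 17.0
ee_pos: [0.4823, -0.1764, 0.0215]
tcp_rot: [-180.0, -0.0, -47.2]
wrist_force: [-3.1, 0.7, 9.4]
opening: 0.0545
```

Contact: +9 N on the tray floor. Ease off slightly, then release.

```bash
python3 -m handwheel '[[0,0,-0.0004,0,0,0],[0,0,0,0,0,0],[0,0,0,0,0,0],[0,0,0,0,0,0],[0,0,0,0,0,0],[0,0,0,0,0,0],[0,0,0,0,0,0],[0,0,0,0,0,0]]' - 20
python3 -m handwheel '[[0,0,0,0,0,0],[0,0,0,0,0,0],[0,0,0,0,0,0],[0,0,0,0,0,0],[0,0,0,0,0,0],[0,0,0,0,0,0],[0,0,0,0,0,0],[0,0,0,0,0,0]]' 1
python3 -m handwheel '[[0,0,-0.005,0,0,0],[0,0,-0.015,0,0,0],[0,0,-0.03,0,0,0],[0,0,-0.03,0,0,0],[0,0,-0.03,0,0,0],[0,0,-0.03,0,0,0],[0,0,-0.03,0,0,0],[0,0,0,0,0,0]]'
python3 - <<'E'
from h import *
b=snap('side','s8');a=snap('top','t8')
cv2.imwrite('pics/c8.png',cv2.resize(b['img'][140:400,210:460,::-1],(577,600),interpolation=cv2.INTER_CUBIC))
E
```

```text
time: 17.67
ee_pos: [0.4823, -0.1764, 0.0216]
tcp_rot: [-180.0, -0.0, -47.2]
wrist_force: [-4.0, 0.8, 6.9]
opening: 0.0544
time: 18.33
ee_pos: [0.4822, -0.1763, 0.021]
tcp_rot: [180.0, 0.0, -47.2]
wrist_force: [0.6, 0.1, -0.6]
opening: 0.0854
time: 19.0
ee_pos: [0.4839, -0.1769, 0.1976]
tcp_rot: [-179.8, -0.4, -47.2]
wrist_force: [1.0, 0.1, 0.3]
opening: 0.0851
```

View pics/c8.png

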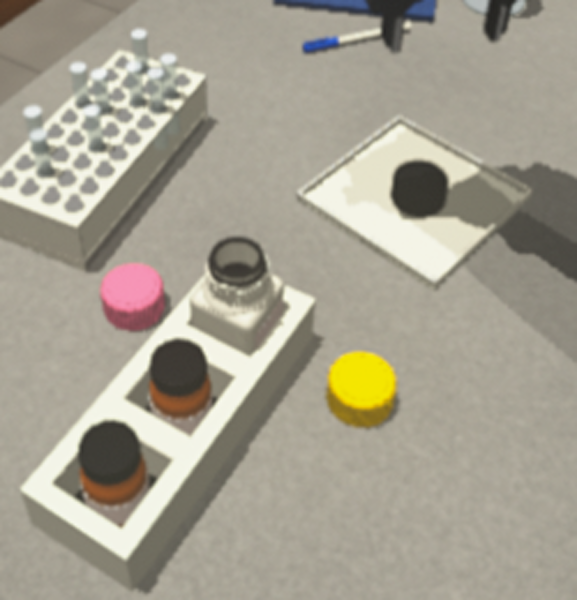

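The cap lies flat at the tray centre (crop (420,188)), and the jar, bottles, caps and tube rack stand as before. One depth check before handing in.

```bash
python3 - <<'E'
from h import *
a=ld('s0');b=ld('s8')
for u,v in((306,277),(315,282),(329,271),(322,223),(392,221),(258,338)): print(u,v,a['img'][v,u],b['img'][v,u],dep(a,u,v).round(4),dep(b,u,v).round(4))
E
python3 -m handwheel '[[0,0,0,0,0,0],[0,0,0,0,0,0],[0,0,0,0,0,0],[0,0,0,0,0,0],[0,0,0,0,0,0],[0,0,0,0,0,0],[0,0,0,0,0,0],[0,0,0,0,0,0]]'
```

```text
306 277 [163 157 138] [176 170 150] [0.5336 0.1053 0.0826] [0.5335 0.1055 0.0829]
315 282 [165 159 139] [173 168 147] [0.5144 0.1054 0.0812] [0.5148 0.1047 0.0802]
329 271 [109 105  92] [117 112  98] [0.5075 0.0672 0.0768] [0.5083 0.0658 0.0747]
322 223 [161 157 142] [172 168 153] [ 6.253e-01 -1.038e-01 -2.000e-04] [ 0.6256 -0.1043 -0.0008]
392 221 [238 238 222] [54 53 46] [ 0.4851 -0.193   0.0045] [ 0.4752 -0.1608  0.0357]
258 338 [56 54 50] [63 61 54] [0.5302 0.2503 0.0867] [0.5302 0.2503 0.0868]
time: 19.77
ee_pos: [0.4822, -0.1763, 0.1909]
tcp_rot: [180.0, 0.0, -47.2]
wrist_force: [-0.3, 0.3, 0.2]
opening: 0.0855
```

The jar is at its original height to within the measurement error, and the cap top is at about 33–36 mm, as expected for a cap lying flat on the 3 mm floor. Handing in.

```bash
python3 -c "
from h import *
print(order.job_done())"
```

```text
the job is handed in; nothing more can be done
None
```

The black cap is off the jar and lies flat, open side down, at the middle of the white tray. I handed the job in at about 20 s of robot time.

- **Twist:** I gripped the cap at 55 N and turned anticlockwise. The measured torque was about 0.2 N m after 8° and almost nothing by 20°, so I took the collar as released. I never read the expected 0.4 to 0.9 N m, because I sampled the torque only between moves.
- **Spin-off:** I let the hand rise as it turned, about 225° in all. The hand pressed down on the jar with at most about 7 N. One small test lift read 2.4 N upward, which fell away as I kept turning. After that the cap lifted free with about its own weight on the hand.
- **Placing:** I lowered it until the tray floor pushed back with about 9 N, eased off, released and backed away upward.

**Last checks:** The jar's surface is within about 2 mm of its starting position, mostly under 1 mm, so it is seated. The nearer bottle cap I checked had not moved. In the final picture the bottles, look-alike caps and tube rack stand as before. The measured cap top height was 36 mm, against 33 mm expected for a cap flat on the tray floor; I put the difference down to depth noise and calibration.

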